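# Set up a bead-work place in the art studio

## Robot

A 6-joint arm with a two-finger parallel gripper is mounted at the origin on the work surface. World frame = base frame: x ahead of the robot, y to its left, z up, the work surface at z = 0. Lengths are in m, angles in rad, forces in N, time in s.
With the tool pointing down it reaches from about 0.35 to 0.975 m from the base axis. Payload 4.9 kg.
Tool frame: the origin (TCP) lies on the centre line of the jaws, within the pads' length; the fingertips stand 14 mm ahead of it and the grasp point (between the pads) lies 5 mm behind it (bot.finger_overhang is the distance from the TCP to the fingertips, in m); z points along the fingers, y is the line along which they close (so a half turn about z gives the same grasp; the last joint's range is limited). The gripper opens to 85 mm and grips with 20 to 120 N. Pads are 22 mm wide; open, the fingers measure 114 mm over their backs; the gripper's body (76 mm by 85 mm) begins 54 mm behind the grasp point. The pads swing forward as they close: fully open they stand 13 mm farther back than shut.
Start: joints at [1.105, 0.053, 1.613, -0, 1.476, -0.119], TCP at [0.212, 0.588, 0.245] pointing down, gripper open.
Joint ranges: [-3.01, 3.01], [-1.01, 2.22], [0.06, 2.58], [-1.02, 4.17], [0.09, 2.62], [-3.14, 3.14]. Speed limits (rad/s): [2.57, 2.57, 3.14, 3.14, 3.14, 3.14].

## Interface

Orientations are given as a rotation vector (axis times angle).
In Python, from station import state, camera, order, bot gives the robot as it stands.
- The arm moves only by the tool step_arm, never from a script. Its argument "series" is a list of rows, each a list of 3 entries, a list of its own where there are three numbers: the finger opening in m, from 0 to 0.0854, then the shift along the tool's x, y, z in m, then the turn, a rotation vector about the tool's x, y, z in degrees. A call has 1 to 12 rows; each row is the pose to reach, as a shift and turn from the pose commanded when the call began, along the tool's axes at that moment; what a row does not reach only later rows make up. A row lasts 1/8 s, in which the tool goes at most 62.5 mm and 10.7 degrees, less where a joint would pass 70% of its speed; a pose out of reach is approached as far as the arm can. A call with a gripper value outside its range is refused whole. The fingers move at their own pace and stop on an object; "newtons" is the grip in N (left out, the last holds). Time passes only in rows, so rows that repeat a pose let the fingers close. It gives the time, the measured TCP pose, the force, the opening and the grip force at its end, in the units of the state.
- state(): the state, without advancing time (a new reading comes with each control period).
- camera(name): name is "scene" or "side" or "wrist"; returns a dict with "color" (420x560x3 uint8, red, green, blue), "mtx" (3x3 intrinsics, pixels), "R" (3x3) and "t" (3): a world point X has camera coordinates R X + t; the wrist camera has in their place "tool_from_camera" (4x4, takes a point from camera to tool coordinates, whose origin is the TCP and whose axes are the flange's). Camera axes: x right, y down, z forward; pixel columns grow to the right and rows downward; lengths in m; the calibration is good to about 2 mm. A picture is of the moment at which its call begins: read the wrist's pose just before it. There is no depth.
- order.hand_in(): hands the job in; it is judged then, once.
The state is a dict: "time_s": time; "q": joint angles; "joint_velocities": joint speeds; "joint_torque": joint torques, N m; "position": TCP position; "orientation": TCP orientation; "wrist_force": force on the tool from outside, world axes, zero at the start; "wrist_torque": the same for the moment, N m; "grip_width": opening from 0.0 (shut) to 1.0 (fully open); "finger_force": force on a finger pad.
Only numpy, scipy, OpenCV 4.12 (cv2) and the standard library are available. Lean on these libraries where they do the work, as an engineer would, in place of code of your own. Each camera call takes 0.05 s, during which the arm holds its last target. There are 200 camera calls.

## Task

Set up the bead-work place: with the scoop, move every clay bead from the sloping stock bin into the dark sorting tray, without touching the beads with the fingers, then put the scoop back flat on its cork mat. Also stand each glue pot upright inside a ring mark on the white board, one pot to a ring, and leave the paint bottle, brush and sanding block where they are.

Things in the scene. Friction and masses are not known exactly. Their poses are not given: they have to be found in the camera images.
- bin: Fixed open wooden bin 266 (x) x 100 (y), -x end towards the robot; side walls 6 thick, 80 high; origin: underside centre, z up. Floor slopes at 10 deg from x=+135 (height 44, no wall above it) down to a valley line at x=-70, height 8; then a ramp rises at 45 deg to x=-122, height 60; a 95 high wall closes that end. The beads roll down and lie against the ramp, up to three rows.
- scoop: Loose polished aluminium hand scoop, 0.18 kg: flat floor 76 (x) x 76 (y), 2 thick; back wall (+x) 38 high, 66 wide; sides 38 high, flaring to 76 outside, end 20 before the lip; the front (-x) floor edge is the lip. Straps carry a handle bar along y: 18 wide (x), 22 high, 76 long, centred at x=+4, 98 above the underside. Origin: underside centre, z up. Holds about 5 beads.
- scoop_handle (a point): Centre of the scoop's handle bar; axes as the scoop. The bar runs along y: grip it from above with the fingers closing along the scoop's x.
- scoop_lip (a point): Middle of the scoop's front floor edge, on its underside (x = -38 in the scoop's frame).
- tray: Fixed dark wooden sorting tray, open box 160 (x) x 150 (y) x 50 high, walls 6, inner floor about 6 above the table. Origin: centre of its underside.
- cork_mat: Fixed cork mat 150 (x) x 130 (y) x 4 thick, on which the scoop starts. Origin: centre of its underside.
- board: Fixed white board 310 (x) x 115 (y) x 6 thick with three black ring marks in a row along its x. Origin: centre of its underside.
- spot1 (a point): Centre of ring mark 1 on the board's top surface (x = -100 in the board's frame); the black ring is 76 inside and 84 outside diameter.
- spot2 (a point): Centre of ring mark 2 on the board's top surface (x = 0 in the board's frame); the black ring is 76 inside and 84 outside diameter.
- spot3 (a point): Centre of ring mark 3 on the board's top surface (x = 100 in the board's frame); the black ring is 76 inside and 84 outside diameter.
- bead1: Round glazed clay bead, 28 diameter, 25 g, slippery; origin at its centre. Rolls freely.
- bead2: Round glazed clay bead, 28 diameter, 25 g, slippery; origin at its centre. Rolls freely.
- bead3: Round glazed clay bead, 28 diameter, 25 g, slippery; origin at its centre. Rolls freely.
- bead4: Round glazed clay bead, 28 diameter, 25 g, slippery; origin at its centre. Rolls freely.
- bead5: Round glazed clay bead, 28 diameter, 25 g, slippery; origin at its centre. Rolls freely.
- bead6: Round glazed clay bead, 28 diameter, 25 g, slippery; origin at its centre. Rolls freely. May be absent (of bead6 to bead8, 1 to 3 are there).
- bead7: Round glazed clay bead, 28 diameter, 25 g, slippery; origin at its centre. Rolls freely. May be absent (of bead6 to bead8, 1 to 3 are there).
- bead8: Round glazed clay bead, 28 diameter, 25 g, slippery; origin at its centre. Rolls freely. May be absent (of bead6 to bead8, 1 to 3 are there).
- pot1: Loose round lidded glue pot, white with a grey lid, 52 diameter, 58 high, about 0.13 kg; origin: centre of its underside, z up. May be absent (2 or 3 are there). The pots are alike.
- pot2: Loose round lidded glue pot, white with a grey lid, 52 diameter, 58 high, about 0.13 kg; origin: centre of its underside, z up. May be absent (2 or 3 are there). The pots are alike.
- pot3: Loose round lidded glue pot, white with a grey lid, 52 diameter, 58 high, about 0.13 kg; origin: centre of its underside, z up. May be absent (2 or 3 are there). The pots are alike.
- paint: Yellow squeeze bottle of paint, about 44 diameter, 85 high; not part of the job. Origin: centre of its underside.
- brush: Paint brush lying on the table; not part of the job. Origin under its middle.
- sanding_block: Cork sanding block 70 x 45 x 30 high; not part of the job. Origin: centre of its underside.
There are look-alikes about, which are no part of the job. What is shaped like the pot3 but green or purple is not meant.

How it is judged:
On the way, in this order (a step that is already met when the one before it is completed fails the run):
1. the scoop is lifted off the mat (height (world z) of scoop above 0.05 m), for 0.2 s.
2. all the beads are in the sorting tray (x of bead1 in the frame of tray between -0.076 and 0.076 m and y of bead1 in the frame of tray between -0.071 and 0.071 m and z of bead1 in the frame of tray between 0 and 0.05 m and x of bead2 in the frame of tray between -0.076 and 0.076 m and y of bead2 in the frame of tray between -0.071 and 0.071 m and z of bead2 in the frame of tray between 0 and 0.05 m and x of bead3 in the frame of tray between -0.076 and 0.076 m and y of bead3 in the frame of tray between -0.071 and 0.071 m and z of bead3 in the frame of tray between 0 and 0.05 m and x of bead4 in the frame of tray between -0.076 and 0.076 m and y of bead4 in the frame of tray between -0.071 and 0.071 m and z of bead4 in the frame of tray between 0 and 0.05 m and x of bead5 in the frame of tray between -0.076 and 0.076 m and y of bead5 in the frame of tray between -0.071 and 0.071 m and z of bead5 in the frame of tray between 0 and 0.05 m and x of bead6 in the frame of tray between -0.076 and 0.076 m and y of bead6 in the frame of tray between -0.071 and 0.071 m and z of bead6 in the frame of tray between 0 and 0.05 m and x of bead7 in the frame of tray between -0.076 and 0.076 m and y of bead7 in the frame of tray between -0.071 and 0.071 m and z of bead7 in the frame of tray between 0 and 0.05 m and x of bead8 in the frame of tray between -0.076 and 0.076 m and y of bead8 in the frame of tray between -0.071 and 0.071 m and z of bead8 in the frame of tray between 0 and 0.05 m), for 0.2 s.
At the end, for the whole second after the job is handed in: Every bead lies in the tray, inside its walls; the scoop stands level and at rest on the cork mat, centre within 40 mm of the mat's; each pot stands upright and at rest on the board with its centre within 15 mm of a ring's centre (all of step 2 and horizontal distance between scoop and cork_mat below 0.04 m and angle between each of scoop, pot1, pot2, pot3's own z axis and vertical below 0.1 rad and height (world z) of each of scoop, pot1, pot2, pot3 below 0.012 m and linear speed of each of scoop, pot1, pot2, pot3 below 0.02 m/s and (horizontal distance between pot1 and spot1 below 0.015 m or horizontal distance between pot1 and spot2 below 0.015 m or horizontal distance between pot1 and spot3 below 0.015 m) and (horizontal distance between pot2 and spot1 below 0.015 m or horizontal distance between pot2 and spot2 below 0.015 m or horizontal distance between pot2 and spot3 below 0.015 m) and (horizontal distance between pot3 and spot1 below 0.015 m or horizontal distance between pot3 and spot2 below 0.015 m or horizontal distance between pot3 and spot3 below 0.015 m)); the robot touches nothing.
It fails at once if the fingers touch a bead (contact force between the fingers and bead1 above 0.3 N or contact force between the fingers and bead2 above 0.3 N or contact force between the fingers and bead3 above 0.3 N or contact force between the fingers and bead4 above 0.3 N or contact force between the fingers and bead5 above 0.3 N or contact force between the fingers and bead6 above 0.3 N or contact force between the fingers and bead7 above 0.3 N or contact force between the fingers and bead8 above 0.3 N).
It fails at once if the paint bottle, brush or sanding block is moved by more than 30 mm (distance of any of paint, brush, sanding_block from where it was at the start of the episode above 0.03 m).
Of bead6, bead7, bead8 only 1 to 3 are there at a start; the rules pass over those that are not, and their reading is None.
Of pot1, pot2, pot3 only 2 to 3 are there at a start; the rules pass over those that are not, and their reading is None.
At some moment in a run one of pot1, pot2, pot3 may be knocked a few centimetres aside while the robot is not near it.
It also fails if it takes over 210 s, if anything falls off the work surface, if the arm or the gripper's body presses on something with over 40 N, if the wrist force passes 120 N, or if a joint passes its speed limit or range.

## Working session

There is one attempt and no reset: what is moved stays moved. The work goes in short steps, Python scripts to look and compute and a tool call to move; the robot and the scene stay as the last step left them, time stands still between calls to the robot, and variables do not carry over. Pictures are saved under pics/ and viewed, at most 14 in all, crops included, and the job is handed in when it is done.

Besides the shell and the picture viewer there is one more tool, called after "Request:" by a JSON object that holds its "method" and its "body", one argument or row to a line. step_arm: Moves the arm, as the interface text tells. Its arguments: {"type":"object","properties":{"series":{"type":"array"},"newtons":{"type":"number"}},"required":["series"]}

```bash
ls; mkdir -p pics
python3 - <<'E'
from station import state,camera,bot
import cv2
s=state();print(s)
for n in("scene","side"):
    c=camera(n);cv2.imwrite(f"pics/{n}0.png",cv2.resize(c["color"][:,:,::-1],(800,600),interpolation=cv2.INTER_CUBIC));print(n,c["mtx"],c["R"],c["t"])
c=camera("wrist");print(c["mtx"],c["tool_from_camera"])
E
```

```text
pics
{'time_s': 0.0, 'q': array([ 1.10501761e+00,  5.33625618e-02,  1.61428648e+00, -2.01374519e-05,
        1.47593672e+00, -1.19025072e-01]), 'joint_velocities': array([-0.0012715 , -0.00079746,  0.00148726,  0.00159306,  0.00130448,
        0.00047128]), 'joint_torque': array([ 7.79709735e-04, -3.93682158e+01, -3.70181000e+01, -1.11410063e-04,
        7.24529615e-03, -2.94798959e-06]), 'position': array([0.21216325, 0.58727597, 0.24406391]), 'orientation': array([-5.41855617e-01, -3.09394553e+00,  3.00643121e-03]), 'wrist_force': array([0.49404904, 0.21625212, 0.09311718]), 'wrist_torque': array([ 0.00640932,  0.01070586, -0.01343476]), 'finger_force': 0.0, 'grip_width': 1.000206527653438}
scene [[445.92690718   0.         278.06236967]
 [  0.         445.92690718 209.4922183 ]
 [  0.           0.           1.        ]] [[-0.80836209  0.58859589  0.01027659]
 [ 0.43422205  0.60795467 -0.66471222]
 [-0.39749458 -0.53286583 -0.74702882]] [ 0.46260309 -0.20254314  1.38444264]
side [[469.2804518    0.         279.12001979]
 [  0.         469.2804518  213.28002481]
 [  0.           0.           1.        ]] [[ 0.86962561 -0.49353658 -0.01315092]
 [-0.38433387 -0.66000695 -0.64550623]
 [ 0.30990124  0.56640309 -0.76364177]] [-0.50358728  0.25883626  1.35887414]
[[361.27494876   0.         282.79757176]
 [  0.         361.27494876 211.27948215]
 [  0.           0.           1.        ]] [[ 3.27648679e-06 -9.52155318e-01 -3.05614544e-01  7.82336632e-02]
 [ 9.99999981e-01  6.28499145e-05 -1.85090647e-04 -4.56903141e-04]
 [ 1.95442891e-04 -3.05614538e-01  9.52155300e-01 -1.28832456e-01]
 [ 0.00000000e+00  0.00000000e+00  0.00000000e+00  1.00000000e+00]]
```

View pics/scene0.png

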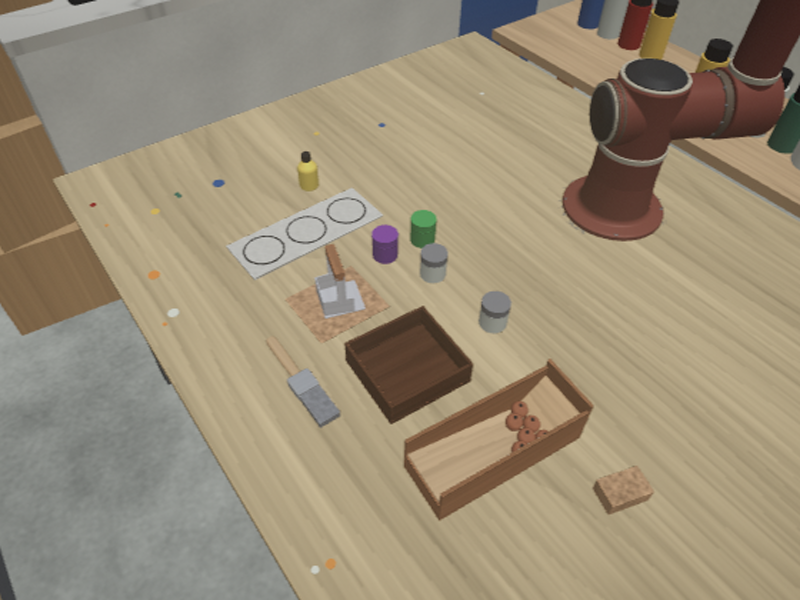

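View pics/side0.png

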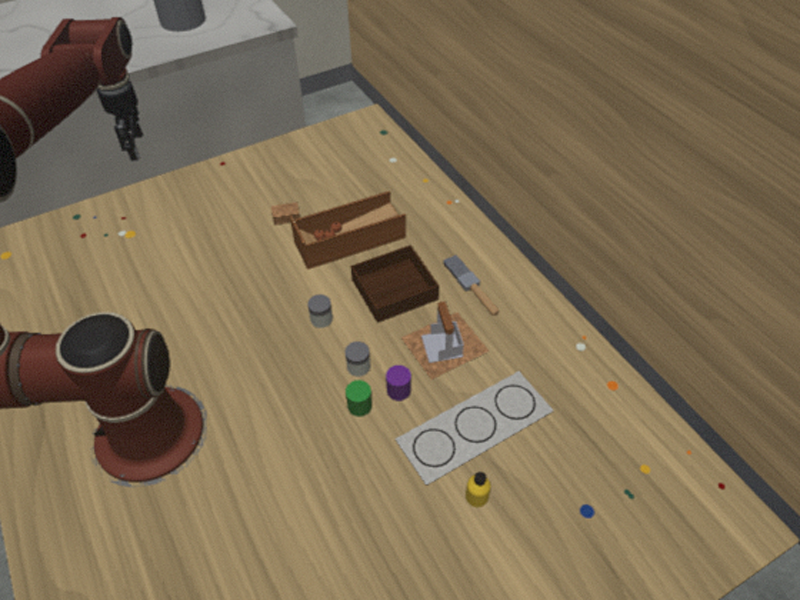

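The scene picture has two white/grey-lidded pots at (433,263) and (494,312). Look-alikes are the purple one at (384,245) and the green one at (423,228). The scoop is on the mat at (338,290), the tray at (408,363), and the bin with its beads at (525,430).

```bash
cat > h.py <<'E'
import numpy as np,cv2
from scipy.spatial.transform import Rotation as Ro
from station import state,camera,order,bot
MT={"scene":(np.array([[445.92690718,0,278.06236967],[0,445.92690718,209.4922183],[0,0,1]]),np.array([[-0.80836209,0.58859589,0.01027659],[0.43422205,0.60795467,-0.66471222],[-0.39749458,-0.53286583,-0.74702882]]),np.array([0.46260309,-0.20254314,1.38444264])),
"side":(np.array([[469.2804518,0,279.12001979],[0,469.2804518,213.28002481],[0,0,1]]),np.array([[0.86962561,-0.49353658,-0.01315092],[-0.38433387,-0.66000695,-0.64550623],[0.30990124,0.56640309,-0.76364177]]),np.array([-0.50358728,0.25883626,1.35887414]))}
def ray(n,u,v,cal=None):
    K,R,t=cal or MT[n]; return -R.T@t, R.T@np.linalg.solve(K,[u,v,1])
def onz(n,u,v,z,cal=None):
    o,d=ray(n,u,v,cal); return o+d*(z-o[2])/d[2]
def proj(n,X,cal=None):
    K,R,t=cal or MT[n]; p=K@(R@np.asarray(X,float)+t); return p[:2]/p[2]
def wcal():
    s=state();c=camera("wrist");T=np.eye(4);T[:3,:3]=Ro.from_rotvec(s["orientation"]).as_matrix();T[:3,3]=s["position"]
    M=np.linalg.inv(T@c["tool_from_camera"]);return (c["mtx"],M[:3,:3],M[:3,3]),c["color"]
def crop(img,u0,v0,w,h,k,f):
    cv2.imwrite(f,cv2.resize(img[v0:v0+h,u0:u0+w,::-1],None,fx=k,fy=k,interpolation=cv2.INTER_CUBIC))
E
python3 - <<'E'
from h import *
c=camera("scene")["color"];crop(c,155,125,265,200,3,"pics/s1.png")
c=camera("side")["color"];crop(c,180,130,215,215,2.79,"pics/d1.png")
f=0.7
for nm,u,v,z in [("potA",433,278,0),("potB",494,329,0),("purple",384,260,0),("green",423,244,0),("paint",309,188,0),("r1",264,250,.006),("r2",307,230,.006),("r3",347,210,.006),("bin450",440,517,0),("sand",623,500,0),("trayfr",393,420,0)]:
    print(nm,onz("scene",u*f,v*f,z).round(3))
for nm,u,v,z in [("potA",358,372,0),("potB",321,323,0),("r",434,448,.006),("r",476,424,.006),("r",516,402,.006)]:
    print(nm,onz("side",u*f,v*f,z).round(3))
E
```

```text
potA [ 0.447 -0.054  0.   ]
potB [ 0.436  0.11  -0.   ]
purple [ 0.496 -0.15  -0.   ]
green [ 0.405 -0.141  0.   ]
paint [ 0.501 -0.431  0.   ]
r1 [ 0.678 -0.307  0.006]
r2 [ 0.578 -0.308  0.006]
r3 [ 0.476 -0.314  0.006]
bin450 [0.733 0.326 0.   ]
sand [0.498 0.464 0.   ]
trayfr [0.695 0.157 0.   ]
potA [ 0.433 -0.08   0.   ]
potB [0.421 0.083 0.   ]
r [ 0.478 -0.32   0.006]
r [ 0.579 -0.316  0.006]
r [ 0.68  -0.314  0.006]
```

View pics/s1.png

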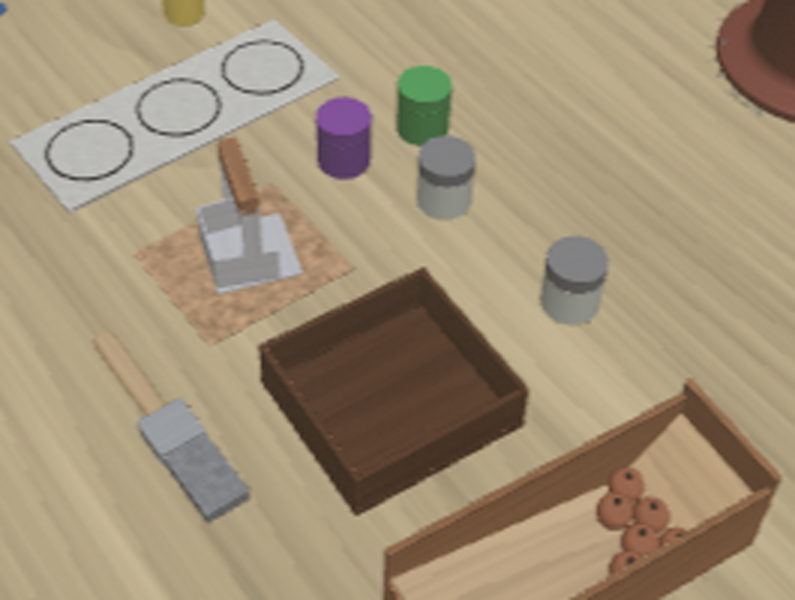

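View pics/d1.png

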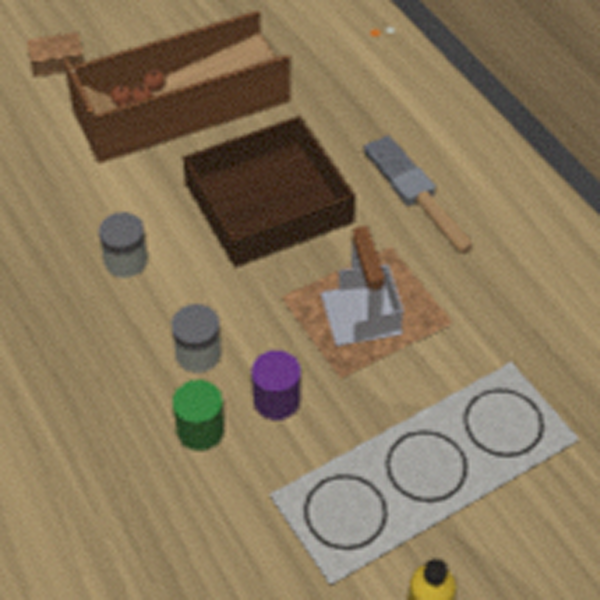

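The crops show the scoop with its bar towards the scene camera and its lip facing the robot side, at s1 (301,274)–(280,215). At least 6 beads lie at the bin's valley. Now I'll fit poses from the corners.

```bash
cat > fit.py <<'E'
from h import *
from scipy.optimize import least_squares
S=lambda u,v:("scene",155+u/3,125+v/3); D=lambda u,v:("side",180+u/2.79,130+v/2.79)
def fit(name,pts,x0,z0=0):
    def f(p):
        c,s=np.cos(p[2]),np.sin(p[2]);r=[]
        for (X,Y,Z),(n,u,v) in pts:
            r+=list(proj(n,[p[0]+c*X-s*Y,p[1]+s*X+c*Y,Z+z0])-[u,v])
        return np.array(r)
    q=least_squares(f,x0,loss="soft_l1");print(name,q.x[:2].round(4),"yaw deg",np.degrees(q.x[2]).round(2));print("  ",f(q.x).round(1));return q.x
if __name__=="__main__":
    a,b,z=.075,.065,.004
    fit("mat",[((a,-b,z),S(135,256)),((a,b,z),S(213,343)),((-a,b,z),S(353,268)),((-a,b,z),D(284,298)),((-a,-b,z),D(343,375)),((a,-b,z),D(450,320)),((a,b,z),D(392,250))],[.6,-.1,0])
    a,b,z=.155,.0575,.006
    fit("board",[((a,-b,z),S(12,143)),((a,b,z),S(70,209)),((-a,b,z),S(338,76)),((-a,-b,z),S(275,22)),((-a,b,z),D(272,497)),((-a,-b,z),D(331,583)),((a,-b,z),D(578,440)),((a,b,z),D(514,362))],[.6,-.3,0])
    a,b,z=.08,.075,.05
    fit("tray",[((a,-b,z),S(261,347)),((a,b,z),S(358,482)),((-a,b,z),S(525,390)),((-a,-b,z),S(424,269)),((a,b,0),S(358,512)),((-a,b,z),D(185,160)),((-a,-b,z),D(236,232)),((a,-b,z),D(354,192)),((a,b,z),D(300,121)),((-a,-b,0),D(236,265))],[.6,.1,0])
    a,b=.133,.05
    fit("bin",[((a,-b,.08),S(385,550)),((-a,-b,.095),S(689,380)),((-a,b,.095),S(778,480)),((a,b,0),("scene",308,362)),((-a,-b,0),D(99,160)),((-a,b,.095),D(68,60)),((a,-b,.08),D(289,58)),((a,-b,0),D(289,100)),((a,b,.08),D(260,13))],[.65,.25,0])
    a=.038
    fit("scoop",[((-a,a,.002),S(301,274)),((-a,-a,.002),S(280,215)),((-a,a,.002),D(322,290)),((-a,-a,.002),D(337,343)),((0.004,0,.098),S(239,176)),((0.004,0,.098),D(368,258))],[.6,-.1,0],.004)
    # pots: lid top centre
    for nm,s,d in [("potA",S(447,158),D(196,321)),("potB",S(576,260),D(122,230))]:
        print(nm,onz(*s,.058).round(4),onz(*d,.058).round(4))
    for nm,s in [("b",S(628,483)),("b",S(617,510)),("b",S(652,514)),("b",S(641,540)),("b",S(630,567)),("b",S(676,543))]: print(nm,onz(*s,.03).round(3))
E
python3 fit.py
```

```text
mat [ 0.6331 -0.1091] yaw deg 1.39
   [-1.5 -1.5 -0.9  0.3  0.  -1.6 -1.7 -0.8 -0.9  0.5  0.9 -0.6 -1.5 -2.5]
board [ 0.5777 -0.3145] yaw deg 1.81
   [-1.5 -1.7 -1.  -0.7 -0.1 -1.2 -0.9 -2.2 -1.3 -1.4 -0.5 -0.1 -0.1 -1.
 -1.5 -0.6]
tray [0.6186 0.0922] yaw deg -3.41
   [-1.8 -0.5 -0.6  0.2  1.8 -0.6 -0.7 -1.3 -0.7  2.  -1.7 -2.4 -1.3  2.2
  0.5 -0.3 -0.7 -3.5 -0.7  0.2]
bin [0.6026 0.2922] yaw deg -5.66
   [-1.2 -0.7  0.3 -1.   1.2 -0.9 -1.6  2.8 -0.5  0.7 -1.9 -1.2  0.4 -1.3
  0.5  0.1 -0.5 -2. ]
scoop [ 0.6253 -0.1108] yaw deg -19.24
   [-0.3 -0.4 -0.4 -0.9 -0.5 -0.5 -1.  -0.4 -0.8 -0.2 -0.4 -0.8]
potA [ 0.4429 -0.0603  0.058 ] [ 0.442  -0.0669  0.058 ]
potB [0.4306 0.098  0.058 ] [0.4279 0.0904 0.058 ]
b [0.53  0.272 0.03 ]
b [0.552 0.284 0.03 ]
b [0.534 0.302 0.03 ]
b [0.555 0.313 0.03 ]
b [0.577 0.324 0.03 ]
b [0.536 0.329 0.03 ]
```

```bash
cat >> h.py <<'E'
A=np.array([[0,1,0],[1,0,0],[0,0,-1.]])
def sc(x,y,yaw,pitch=0,roll=0):
    "tool rotation for scoop with yaw, pitch>0 = lip down (deg)"
    return Ro.from_euler("ZYX",[yaw,-pitch,roll],degrees=True).as_matrix()@A
def tcp_for(pt,R,local):
    "TCP so that scoop-frame point `local` is at pt; (tool R=Rs@A, TCP at scoop (.004,0,.093)+G)"
    return np.asarray(pt)-R@A.T@(np.asarray(local)-np.array([.004,0,.093]))
def rows(targets,s=None):
    s=s or state();R0=Ro.from_rotvec(s["orientation"]).as_matrix();p0=s["position"]
    for p,R in targets:
        print((R0.T@(np.asarray(p)-p0)).round(4).tolist(),np.degrees(Ro.from_matrix(R0.T@R).as_rotvec()).round(1).tolist())
E
python3 -c "
from h import *
rows([((.60,.32,.26),sc(0,0,-5.7))])"
```

```text
[-0.4556, -0.1198, -0.0152] [-0.1, 0.0, 75.8]
```

Request:
{"method": "step_arm", "body": {
  "series": [
    [0.085,[-0.456,-0.12,-0.015],[0,0,75.8]],
    [0.085,[-0.456,-0.12,-0.015],[0,0,75.8]],
    [0.085,[-0.456,-0.12,-0.015],[0,0,75.8]],
    [0.085,[-0.456,-0.12,-0.015],[0,0,75.8]],
    [0.085,[-0.456,-0.12,-0.015],[0,0,75.8]],
    [0.085,[-0.456,-0.12,-0.015],[0,0,75.8]],
    [0.085,[-0.456,-0.12,-0.015],[0,0,75.8]],
    [0.085,[-0.456,-0.12,-0.015],[0,0,75.8]],
    [0.085,[-0.456,-0.12,-0.015],[0,0,75.8]],
    [0.085,[-0.456,-0.12,-0.015],[0,0,75.8]],
    [0.085,[-0.456,-0.12,-0.015],[0,0,75.8]]
  ]
}}

```text
time_s: 1.62
position: [0.5994, 0.3209, 0.2603]
orientation: [-2.327, -2.111, 0.0]
wrist_force: [-0.2, 0.3, -0.6]
grip_width: 0.999
finger_force: 0.0
```

Run:
```python
from h import *
import pickle
cal,im=wcal();pickle.dump(cal,open("cal1.pkl","wb"))
cv2.imwrite("pics/w1.png",cv2.resize(im[:,:,::-1],(800,600),interpolation=cv2.INTER_CUBIC))
s=state();print(s["position"],s["q"])
rows([((.629,-.112,.25),sc(0,0,-19.2))])
```

```text
[0.59950408 0.32095823 0.26039853] [3.82142460e-01 1.71832829e-01 1.45916589e+00 1.74330495e-04
 1.51058584e+00 4.79265728e-01]
[-0.4281, 0.0713, 0.0103] [-0.0, -0.0, 13.6]
```

View pics/w1.png

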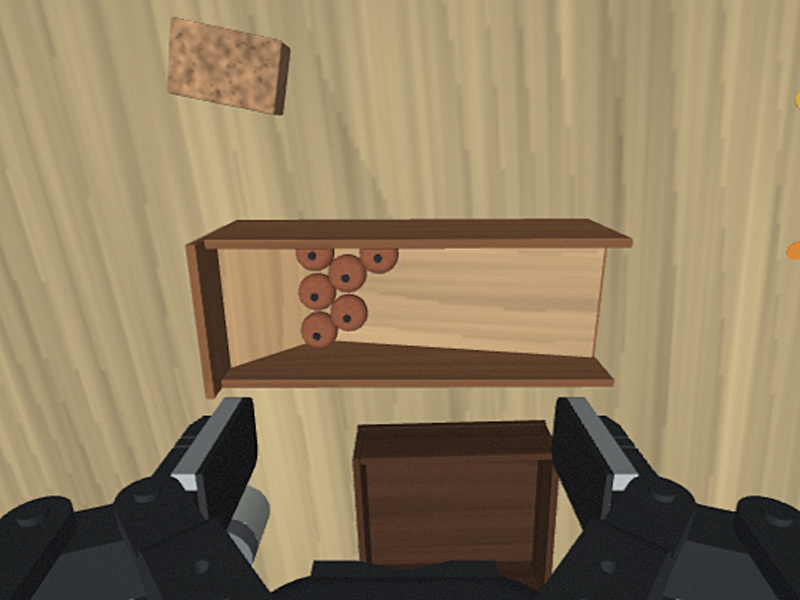

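Six beads: three against the ramp at (315,258), (317,292) and (319,330), two behind them at (347,272) and (349,312), and one at (379,258). Next, refine the bin pose from the rim corners (188,242), (208,398), (632,239) and (613,386).

Run:
```python
from h import *
import pickle
from fit import fit
import h
MT["w1"]=pickle.load(open("cal1.pkl","rb"))
W=lambda u,v:("w1",u*.7,v*.7)
a,b=.133,.05
fit("bin",[((-a,b,.095),W(188,242)),((-a,-b,.095),W(208,398)),((a,b,.08),W(632,239)),((a,-b,.08),W(613,386))],[.6,.29,-.1])
a,b=.08,.075
fit("tray(b edge)",[((-a,b,.05),W(357,424)),((a,b,.05),W(547,420))],[.6,.09,0])
rows([((.629,-.112,.25),sc(0,0,-19.2)),((.629,-.112,.13),sc(0,0,-19.2))])
```

```text
bin [0.6032 0.2894] yaw deg -5.63
   [-1.4  0.5 -1.3 -0.3  2.5 -0.4  1.2  1. ]
tray(b edge) [0.6155 0.118 ] yaw deg -4.31
   [-9.9  0.1  7.3  0.1]
[-0.4281, 0.0713, 0.0103] [-0.0, -0.0, 13.6]
[-0.4281, 0.0714, 0.1303] [-0.0, -0.0, 13.6]
```

Request:
{"method": "step_arm", "body": {
  "series": [
    [0.085,[-0.428,0.071,0.02],[0,0,13.6]],
    [0.085,[-0.428,0.071,0.02],[0,0,13.6]],
    [0.085,[-0.428,0.071,0.02],[0,0,13.6]],
    [0.085,[-0.428,0.071,0.02],[0,0,13.6]],
    [0.085,[-0.428,0.071,0.02],[0,0,13.6]],
    [0.085,[-0.428,0.071,0.02],[0,0,13.6]],
    [0.085,[-0.428,0.071,0.02],[0,0,13.6]],
    [0.085,[-0.428,0.071,0.02],[0,0,13.6]],
    [0.085,[-0.428,0.071,0.02],[0,0,13.6]],
    [0.085,[-0.428,0.071,0.02],[0,0,13.6]]
  ]
}}

```text
time_s: 2.92
position: [0.6289, -0.1111, 0.2406]
orientation: [-2.56, -1.821, -0.001]
wrist_force: [0.9, 0.5, 0.5]
grip_width: 0.993
finger_force: 0.0
```

Run:
```python
from h import *
cal,im=wcal();import pickle;pickle.dump(cal,open("cal2.pkl","wb"))
cv2.imwrite("pics/w2.png",cv2.resize(im[:,:,::-1],(800,600),interpolation=cv2.INTER_CUBIC))
s=state();print(s["position"])
rows([((.629,-.112,.097),sc(0,0,-19.2))])
print(proj("x",[.629,-.112,.113],cal)/.7)
```

```text
[ 0.62894617 -0.11119599  0.24051331]
[-0.0008, 0.0003, 0.1435] [0.0, -0.0, 0.1]
[404.49969361 295.03345267]
```

View pics/w2.png

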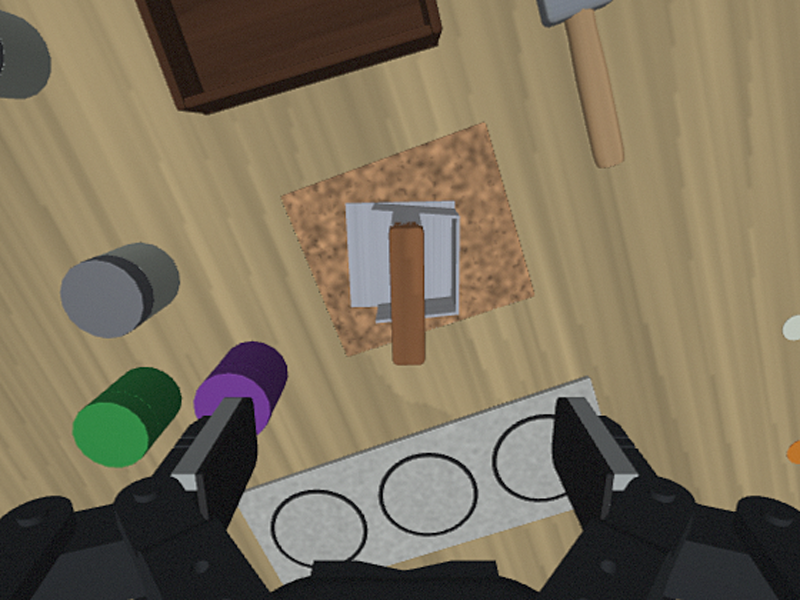

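The handle centre is at about (408,294), against a predicted (404,295), and the lip is at the left. So the grasp pose is good.

Request:
{"method": "step_arm", "body": {
  "newtons": 80,
  "series": [
    [0.085,[0,0.001,0.06],[0,0,0]],
    [0.085,[0,0.001,0.11],[0,0,0]],
    [0.085,[0,0.001,0.143],[0,0,0]],
    [0.085,[0,0.001,0.143],[0,0,0]],
    [0.085,[0,0.001,0.143],[0,0,0]],
    [0.0,[0,0.001,0.143],[0,0,0]],
    [0.0,[0,0.001,0.143],[0,0,0]],
    [0.0,[0,0.001,0.143],[0,0,0]],
    [0.0,[0,0.001,0.143],[0,0,0]],
    [0.0,[0,0.001,0.143],[0,0,0]],
    [0.0,[0,0.001,0.143],[0,0,0]],
    [0.0,[0,0.001,0.143],[0,0,0]]
  ]
}}

```text
time_s: 4.47
position: [0.6303, -0.1135, 0.098]
orientation: [2.561, 1.818, 0.001]
wrist_force: [1.0, -1.0, 4.1]
grip_width: 0.198
finger_force: 79.6
```

```bash
sed -i 's/\.093\])/.094])/' h.py
cat >> h.py <<'E'
BIN=(.6028,.2905,-5.65)
def bp(x,y,z):
    c,s=np.cos(np.radians(BIN[2])),np.sin(np.radians(BIN[2]));return np.array([BIN[0]+c*x-s*y,BIN[1]+s*x+c*y,z])
fl=lambda x:.008+(x+.07)*np.tan(np.radians(9.97))
def lip(x,z,pitch,y=0,yaw=0):
    R=sc(0,0,BIN[2]+yaw,pitch);return tcp_for(bp(x,y,z),R,(-.038,0,0)),R
E
python3 - <<'E'
from h import *
s=state();R=Ro.from_rotvec(s["orientation"]).as_matrix()
rows([(s["position"]+[0,0,.14],R),lip(.03,.14,12),lip(.03,fl(.03)+.015,12)])
E
```

```text
[0.0, 0.0002, -0.14] [0.0, 0.0, 0.0]
[0.3844, -0.109, -0.1428] [-11.9, 1.4, -13.6]
[0.3844, -0.1092, -0.0434] [-11.9, 1.4, -13.6]
```

Request:
{"method": "step_arm", "body": {
  "series": [
    [0.0,[0,0,-0.05],[0,0,0]],
    [0.0,[0,0,-0.1],[0,0,0]],
    [0.0,[0,0,-0.14],[0,0,0]],
    [0.0,[0,0,-0.14],[0,0,0]],
    [0.0,[0.06,-0.02,-0.142],[-3,0,-3]],
    [0.0,[0.12,-0.04,-0.142],[-6,0.5,-6]],
    [0.0,[0.18,-0.055,-0.142],[-9,1,-9]],
    [0.0,[0.24,-0.07,-0.143],[-11.9,1.4,-13.6]],
    [0.0,[0.3,-0.09,-0.143],[-11.9,1.4,-13.6]],
    [0.0,[0.36,-0.103,-0.143],[-11.9,1.4,-13.6]],
    [0.0,[0.384,-0.109,-0.143],[-11.9,1.4,-13.6]],
    [0.0,[0.384,-0.109,-0.143],[-11.9,1.4,-13.6]]
  ]
}}

```text
time_s: 5.98
position: [0.6523, 0.2862, 0.2367]
orientation: [2.207, 2.006, 0.202]
wrist_force: [-0.6, -0.1, -2.3]
grip_width: 0.193
finger_force: 78.8
```

Run:
```python
from h import *
cal,im=wcal()
a=cv2.resize(im[:,:,::-1],(560,420))
b=camera("scene")["color"][180:380,180:440,::-1]
cv2.imwrite("pics/w3.png",cv2.resize(a,(800,600)))
import pickle;pickle.dump((cal,b),open("c3.pkl","wb"))
s=state();print(s["position"],s["q"][3:])
R=Ro.from_rotvec(s["orientation"]).as_matrix()
print((R@A.T).round(3), proj("x",bp(.03,0,.14),cal)/.7)
rows([lip(.03,.14,12),lip(.03,fl(.03)+.015,12),lip(.03,fl(.03)+.003,12)])
```

```text
[0.65299812 0.28397794 0.23801225] [-0.09297565  1.27744607  0.4561693 ]
[[ 0.974  0.099 -0.203]
 [-0.096  0.995  0.023]
 [ 0.204 -0.003  0.979]] [317.91938045 317.74399121]
[0.0015, 0.0015, -0.0024] [-0.2, 0.1, 0.0]
[0.0018, -0.0188, 0.0949] [-0.2, 0.1, 0.0]
[0.0018, -0.0213, 0.1067] [-0.2, 0.1, 0.0]
```

View pics/w3.png

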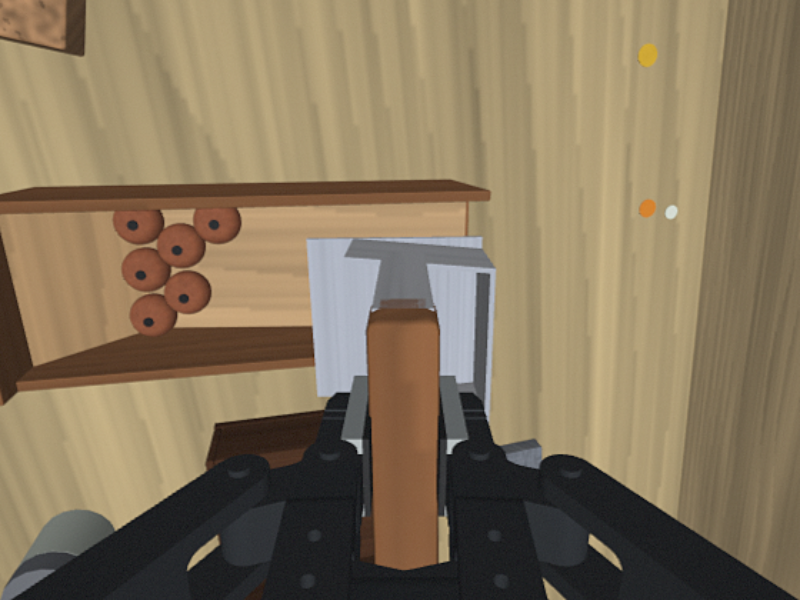

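The lip mid is at (312,318), predicted (318,318), so it's aligned. Descend.

Request:
{"method": "step_arm", "body": {
  "series": [
    [0.0,[0.002,-0.005,0.03],[0,0,0]],
    [0.0,[0.002,-0.012,0.06],[0,0,0]],
    [0.0,[0.002,-0.019,0.095],[0,0,0]],
    [0.0,[0.002,-0.019,0.095],[0,0,0]],
    [0.0,[0.002,-0.02,0.1],[0,0,0]],
    [0.0,[0.002,-0.021,0.105],[0,0,0]],
    [0.0,[0.002,-0.021,0.105],[0,0,0]]
  ]
}}

```text
time_s: 6.95
position: [0.6554, 0.287, 0.1341]
orientation: [2.207, 2.001, 0.21]
wrist_force: [-0.4, 0.6, -2.2]
grip_width: 0.193
finger_force: 78.7
```

Run:
```python
from h import *
s=state();print(s["position"],s["wrist_force"],s["wrist_torque"])
rows([lip(.03,fl(.03)+.002,12),lip(.03,fl(.03)-.0,12),lip(.03,fl(.03)-.002,12),lip(.03,fl(.03)-.004,12)])
```

```text
[0.65537233 0.2869953  0.13409327] [-0.41303949  0.60021094 -2.17679241] [ 0.04192424  0.16914527 -0.02860134]
[-0.0017, -0.0023, 0.0055] [0.0, -0.0, 0.0]
[-0.0017, -0.0027, 0.0074] [0.0, -0.0, 0.0]
[-0.0017, -0.0031, 0.0094] [0.0, -0.0, 0.0]
[-0.0017, -0.0036, 0.0113] [0.0, -0.0, 0.0]
```

Request:
{"method": "step_arm", "body": {
  "series": [
    [0.0,[-0.0015,-0.002,0.003],[0,0,0]],
    [0.0,[-0.0015,-0.002,0.0055],[0,0,0]],
    [0.0,[-0.0015,-0.002,0.0055],[0,0,0]]
  ]
}}

```text
time_s: 7.32
position: [0.654, 0.2856, 0.1273]
orientation: [2.208, 2.001, 0.209]
wrist_force: [0.5, -1.2, -2.5]
grip_width: 0.2
finger_force: 78.8
```

Request:
{"method": "step_arm", "body": {
  "series": [
    [0.0,[0,0,0.001],[0,0,0]],
    [0.0,[0,0,0.001],[0,0,0]]
  ]
}}

```text
time_s: 7.58
position: [0.6544, 0.2856, 0.1272]
orientation: [2.207, 2.001, 0.21]
wrist_force: [-1.2, -0.8, 1.7]
grip_width: 0.197
finger_force: 79.4
```

Request:
{"method": "step_arm", "body": {
  "series": [
    [0.0,[0,0,0.001],[0,0,0]],
    [0.0,[0,0,0.001],[0,0,0]]
  ]
}}

```text
time_s: 7.82
position: [0.6548, 0.2857, 0.1271]
orientation: [2.207, 2.001, 0.21]
wrist_force: [-3.6, -1.2, 5.8]
grip_width: 0.196
finger_force: 80.2
```

Run:
```python
from h import *
s=state();print(s["position"],s["wrist_force"],s["wrist_torque"])
R=Ro.from_rotvec(s["orientation"]).as_matrix();Rs=R@A.T
print("lip z",(s["position"]+Rs@(np.array([-.038,0,0])-[.004,0,.094]))[2],fl(.03), "tail",(s["position"]+Rs@(np.array([.038,0,0])-[.004,0,.094]))[2],fl(.105))
```

```text
[0.65481545 0.2856676  0.12706786] [-3.57204929 -1.23973518  5.78226261] [-0.1175429   0.93954439 -0.01865738]
lip z 0.026391834237962056 0.025578715240654953 tail 0.04218574129343709 0.038762751671146164
```

```bash
cat > seq.py <<'E'
from h import *
def seq(a,L):
    "rows relative to nominal pose a (=now), for list of nominal lip args"
    p0,R0=lip(*a)
    for l in L:
        p,R=lip(*l);print(l,(R0.T@(p-p0)).round(4).tolist(),np.degrees(Ro.from_matrix(R0.T@R).as_rotvec()).round(1).tolist())
E
python3 - <<'E'
from seq import *
o=0
a=(.0305,fl(.0305),12)
seq(a,[(x,fl(x)+.0005,12) for x in (0,-.03,-.06,-.066)]+[(-.07,.013,10),(-.076,.020,6),(-.083,.028,2),(-.09,.036,-3),(-.097,.044,-9),(-.1,.052,-15),(-.1,.06,-18),(-.09,.12,-18),(-.09,.17,-18)])
E
```

```text
(0, np.float64(0.02080510066845847), 12) [-0.0, -0.0308, -0.0016] [0.0, 0.0, 0.0]
(-0.03, np.float64(0.015531486096261982), 12) [-0.0, -0.0613, -0.0027] [0.0, 0.0, 0.0]
(-0.06, np.float64(0.010257871524065498), 12) [0.0, -0.0917, -0.0037] [0.0, 0.0, 0.0]
(-0.066, np.float64(0.0092031486096262), 12) [-0.0, -0.0978, -0.004] [0.0, 0.0, 0.0]
(-0.07, 0.013, 10) [-0.0, -0.0977, -0.007] [2.0, 0.0, -0.0]
(-0.076, 0.02, 6) [-0.0, -0.0958, -0.0117] [6.0, 0.0, -0.0]
(-0.083, 0.028, 2) [-0.0, -0.0948, -0.0172] [10.0, -0.0, -0.0]
(-0.09, 0.036, -3) [0.0, -0.0928, -0.0211] [15.0, -0.0, -0.0]
(-0.097, 0.044, -9) [-0.0, -0.09, -0.0231] [21.0, -0.0, -0.0]
(-0.1, 0.052, -15) [-0.0, -0.0841, -0.0236] [27.0, -0.0, 0.0]
(-0.1, 0.06, -18) [-0.0, -0.0791, -0.0271] [30.0, -0.0, -0.0]
(-0.09, 0.12, -18) [0.0, -0.0569, -0.0837] [30.0, -0.0, -0.0]
(-0.09, 0.17, -18) [0.0, -0.0465, -0.1326] [30.0, -0.0, -0.0]
```

Request:
{"method": "step_arm", "body": {
  "series": [
    [0.0,[0,-0.01,0],[0,0,0]],
    [0.0,[0,-0.02,-0.001],[0,0,0]],
    [0.0,[0,-0.03,-0.0015],[0,0,0]],
    [0.0,[0,-0.04,-0.002],[0,0,0]],
    [0.0,[0,-0.05,-0.0023],[0,0,0]],
    [0.0,[0,-0.06,-0.0027],[0,0,0]],
    [0.0,[0,-0.068,-0.003],[0,0,0]],
    [0.0,[0,-0.076,-0.0032],[0,0,0]],
    [0.0,[0,-0.084,-0.0034],[0,0,0]],
    [0.0,[0,-0.09,-0.0037],[0,0,0]],
    [0.0,[0,-0.09,-0.0037],[0,0,0]]
  ]
}}

```text
time_s: 9.2
position: [0.5663, 0.2947, 0.1116]
orientation: [2.206, 2.001, 0.212]
wrist_force: [0.8, 0.2, 6.5]
grip_width: 0.197
finger_force: 80.0
```

Run:
```python
from h import *
cal,im=wcal()
cv2.imwrite("pics/w4.png",cv2.resize(im[100:320,100:400,::-1],None,fx=2.6,fy=2.6))
s=state();R=Ro.from_rotvec(s["orientation"]).as_matrix();Rs=R@A.T
l=(s["position"]+Rs@(np.array([-.038,0,0])-[.004,0,.094]));d=l[:2]-BIN[:2]
c=np.cos(np.radians(-5.65));q=np.sin(np.radians(-5.65));print("lip bin",c*d[0]+q*d[1],-q*d[0]+c*d[1],l[2],s["wrist_force"])
```

```text
lip bin -0.05817857191386192 0.0006185355677705822 0.010918422623005047 [ 1.26803503 -0.15297504  6.49762782]
```

View pics/w4.png

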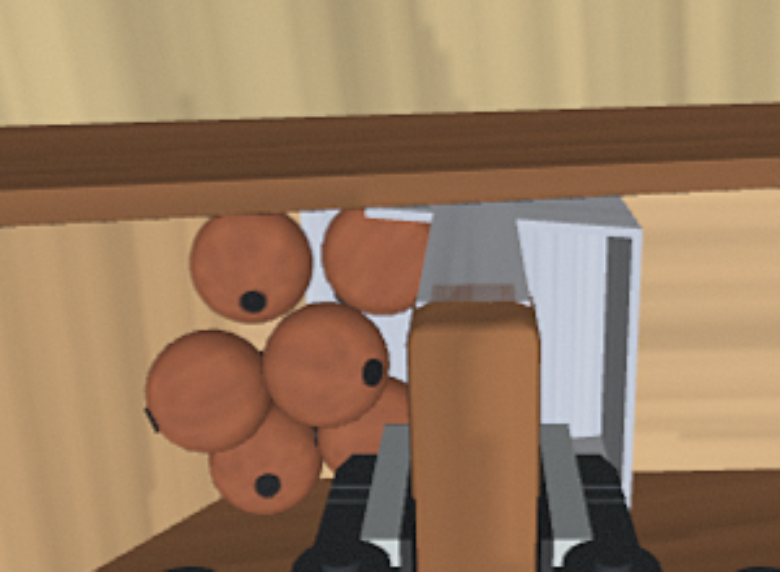

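Three beads are already on the scoop floor and three rest on the ramp. Continue under them, then up the ramp while tilting back.

Run:
```python
from seq import *
a=(-.058,fl(-.058),12)
seq(a,[(-.064,fl(-.064),12),(-.069,.0095,12),(-.074,.0145,11),(-.079,.0195,9),(-.084,.0245,6),(-.089,.030,3),(-.094,.036,-2),(-.098,.042,-7),(-.1,.048,-12),(-.1,.055,-17),(-.097,.065,-20),(-.095,.085,-20),(-.09,.12,-20),(-.09,.17,-20)])
```

```text
(-0.064, np.float64(0.009054722914439298), 12) [0.0, -0.0061, -0.0002] [0.0, 0.0, 0.0]
(-0.069, 0.0095, 12) [0.0, -0.0109, -0.0017] [0.0, 0.0, 0.0]
(-0.074, 0.0145, 11) [-0.0, -0.0131, -0.0069] [1.0, 0.0, -0.0]
(-0.079, 0.0195, 9) [0.0, -0.0137, -0.0112] [3.0, 0.0, -0.0]
(-0.084, 0.0245, 6) [0.0, -0.0128, -0.0146] [6.0, 0.0, -0.0]
(-0.089, 0.03, 3) [0.0, -0.012, -0.0182] [9.0, -0.0, -0.0]
(-0.094, 0.036, -2) [0.0, -0.0083, -0.0199] [14.0, -0.0, -0.0]
(-0.098, 0.042, -7) [0.0, -0.0042, -0.0207] [19.0, -0.0, -0.0]
(-0.1, 0.048, -12) [0.0, 0.0014, -0.0206] [24.0, -0.0, 0.0]
(-0.1, 0.055, -17) [-0.0, 0.0086, -0.0205] [29.0, -0.0, -0.0]
(-0.097, 0.065, -20) [0.0, 0.0167, -0.0253] [32.0, -0.0, -0.0]
(-0.095, 0.085, -20) [0.0, 0.0228, -0.0444] [32.0, -0.0, -0.0]
(-0.09, 0.12, -20) [0.0, 0.035, -0.0776] [32.0, -0.0, -0.0]
(-0.09, 0.17, -20) [0.0, 0.0454, -0.1265] [32.0, -0.0, -0.0]
```

Request:
{"method": "step_arm", "body": {
  "series": [
    [0.0,[0,-0.006,0],[0,0,0]],
    [0.0,[0,-0.011,-0.0015],[0,0,0]],
    [0.0,[0,-0.013,-0.007],[1,0,0]],
    [0.0,[0,-0.0137,-0.011],[3,0,0]],
    [0.0,[0,-0.013,-0.0145],[6,0,0]],
    [0.0,[0,-0.012,-0.018],[9,0,0]],
    [0.0,[0,-0.0085,-0.02],[14,0,0]],
    [0.0,[0,-0.004,-0.0207],[19,0,0]],
    [0.0,[0,0.0014,-0.0207],[24,0,0]],
    [0.0,[0,0.0086,-0.0207],[29,0,0]],
    [0.0,[0,0.0165,-0.025],[32,0,0]],
    [0.0,[0,0.0165,-0.025],[32,0,0]]
  ]
}}

```text
time_s: 10.75
position: [0.577, 0.2926, 0.1365]
orientation: [-2.121, -1.921, 0.343]
wrist_force: [1.2, -1.3, -2.1]
grip_width: 0.195
finger_force: 79.2
```

Run:
```python
from h import *
cal,im=wcal()
cv2.imwrite("pics/w5.png",cv2.resize(im[100:320,60:400,::-1],None,fx=2.3,fy=2.3))
s=state();R=Ro.from_rotvec(s["orientation"]).as_matrix();Rs=R@A.T
l=(s["position"]+Rs@(np.array([-.038,0,0])-[.004,0,.094]));d=l[:2]-BIN[:2]
c=np.cos(np.radians(-5.65));q=np.sin(np.radians(-5.65));print("lip bin",c*d[0]+q*d[1],-q*d[0]+c*d[1],l[2],s["wrist_force"],s["wrist_torque"])
```

```text
lip bin -0.09815965403126094 -0.0004304134921931761 0.06297311860595398 [ 0.67127871  0.26518138 -2.67253631] [-0.0488578  -0.57181278  0.04145332]
```

View pics/w5.png

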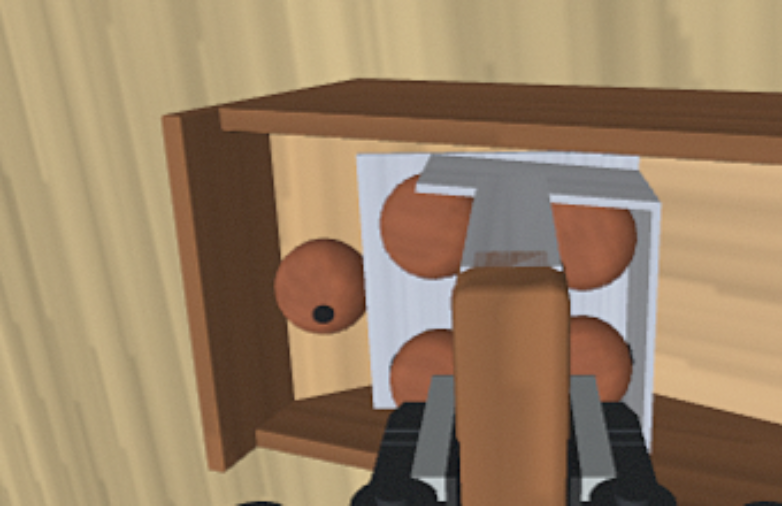

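Four or five beads are in the scoop and one is still on the ramp, which will roll back to the valley. Lift, and carry these to the tray.

Run:
```python
from seq import *
a=(-.098,.063,-20)
seq(a,[(-.094,.10,-20),(-.09,.14,-20),(-.07,.15,-20,-.02),(.05,.15,-20,-.17),(.0645,.145,-20,-.193)])
a=(.0645,.145,-20,-.193)
seq(a,[(.0645,.12,-13,-.193),(.0645,.09,-6,-.193),(.0645,.065,0,-.193),(.0645,.055,5,-.193),(.0645,.052,10,-.193),(.0645,.052,15,-.193),(.0645,.052,20,-.193),(.0645,.052,28,-.193),(.0645,.052,36,-.193),(.0645,.052,42,-.193)])
```

```text
(-0.094, 0.1, -20) [0.0, -0.0089, -0.0361] [0.0, 0.0, 0.0]
(-0.09, 0.14, -20) [0.0, -0.0188, -0.0751] [0.0, 0.0, 0.0]
(-0.07, 0.15, -20, -0.02) [-0.02, -0.0034, -0.0913] [0.0, 0.0, 0.0]
(0.05, 0.15, -20, -0.17) [-0.17, 0.1093, -0.1324] [0.0, 0.0, 0.0]
(0.0645, 0.145, -20, -0.193) [-0.193, 0.1247, -0.1326] [0.0, 0.0, 0.0]
(0.0645, 0.12, -13, -0.193) [-0.0, -0.0032, 0.0191] [-7.0, 0.0, 0.0]
(0.0645, 0.09, -6, -0.193) [-0.0, -0.0052, 0.0443] [-14.0, 0.0, 0.0]
(0.0645, 0.065, 0, -0.193) [-0.0, -0.0073, 0.0665] [-20.0, 0.0, 0.0]
(0.0645, 0.055, 5, -0.193) [-0.0, -0.0129, 0.0756] [-25.0, 0.0, 0.0]
(0.0645, 0.052, 10, -0.193) [-0.0, -0.0208, 0.079] [-30.0, 0.0, 0.0]
(0.0645, 0.052, 15, -0.193) [-0.0, -0.0297, 0.0803] [-35.0, 0.0, 0.0]
(0.0645, 0.052, 20, -0.193) [-0.0, -0.0384, 0.0824] [-40.0, -0.0, 0.0]
(0.0645, 0.052, 28, -0.193) [-0.0, -0.0519, 0.0873] [-48.0, -0.0, 0.0]
(0.0645, 0.052, 36, -0.193) [-0.0, -0.0646, 0.094] [-56.0, 0.0, 0.0]
(0.0645, 0.052, 42, -0.193) [-0.0, -0.0735, 0.1002] [-62.0, 0.0, 0.0]
```

Request:
{"method": "step_arm", "body": {
  "series": [
    [0.0,[0,-0.004,-0.016],[0,0,0]],
    [0.0,[0,-0.009,-0.036],[0,0,0]],
    [0.0,[0,-0.014,-0.056],[0,0,0]],
    [0.0,[0,-0.019,-0.075],[0,0,0]],
    [0.0,[-0.015,-0.01,-0.09],[0,0,0]],
    [0.0,[-0.045,0.015,-0.1],[0,0,0]],
    [0.0,[-0.08,0.04,-0.11],[0,0,0]],
    [0.0,[-0.115,0.07,-0.12],[0,0,0]],
    [0.0,[-0.15,0.095,-0.13],[0,0,0]],
    [0.0,[-0.178,0.115,-0.132],[0,0,0]],
    [0.0,[-0.193,0.125,-0.1325],[0,0,0]],
    [0.0,[-0.193,0.125,-0.1325],[0,0,0]]
  ]
}}

```text
time_s: 12.3
position: [0.7202, 0.0838, 0.2193]
orientation: [-2.122, -1.92, 0.341]
wrist_force: [-0.2, 0.1, -1.9]
grip_width: 0.198
finger_force: 79.1
```

Request:
{"method": "step_arm", "body": {
  "series": [
    [0.0,[0,-0.003,0.019],[-7,0,0]],
    [0.0,[0,-0.005,0.044],[-14,0,0]],
    [0.0,[0,-0.007,0.0665],[-20,0,0]],
    [0.0,[0,-0.013,0.0755],[-25,0,0]],
    [0.0,[0,-0.021,0.079],[-30,0,0]],
    [0.0,[0,-0.03,0.08],[-35,0,0]],
    [0.0,[0,-0.0385,0.0825],[-40,0,0]],
    [0.0,[0,-0.0385,0.0825],[-40,0,0]],
    [0.0,[0,-0.052,0.0873],[-48,0,0]],
    [0.0,[0,-0.0645,0.094],[-56,0,0]],
    [0.0,[0,-0.0735,0.1],[-62,0,0]],
    [0.0,[0,-0.0735,0.1],[-62,0,0]]
  ]
}}

```text
time_s: 13.8
position: [0.6149, 0.0959, 0.1488]
orientation: [1.872, 1.699, 0.644]
wrist_force: [0.3, 0.3, -2.6]
grip_width: 0.196
finger_force: 79.4
```

Run:
```python
from h import *
c=camera("scene")["color"];crop(c,155,125,265,200,3,"pics/s2.png")
s=state();print(s["position"],s["wrist_force"])
```

```text
[0.6169558  0.0957385  0.15108459] [ 0.43108327 -0.05884417 -2.16866062]
```

View pics/s2.png

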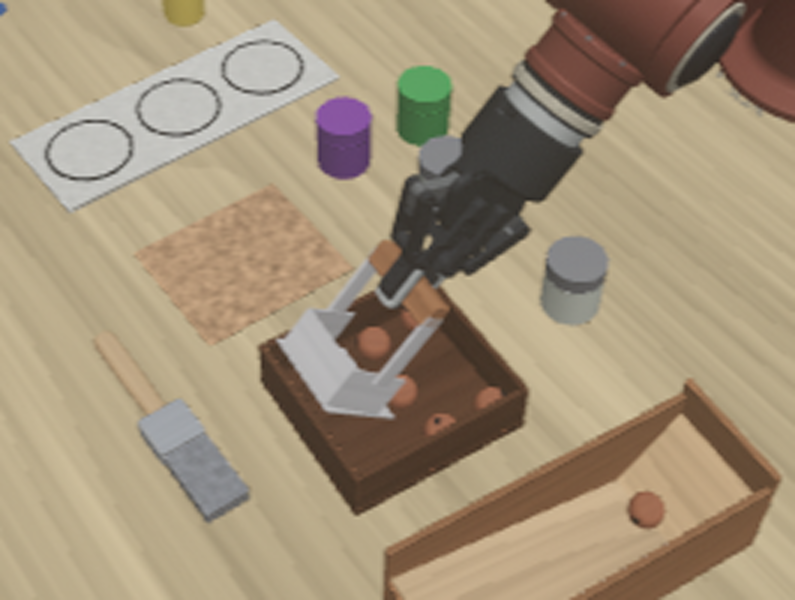

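The scene crop shows five beads in the tray, at (372,342), (413,318), (403,390), (440,425) and (488,398). One is left in the bin at (647,509), about mid-width. Go for a second scoop.

Run:
```python
from h import *
rows([lip(.0645,.15,12,-.193),lip(.02,.15,12,-.02),lip(.0,.12,12,0),lip(.0,fl(0)+.004,12,0)])
```

```text
[-0.0007, 0.1057, -0.0391] [29.8, 0.0, 0.1]
[0.1724, 0.0727, -0.0687] [29.8, 0.0, 0.1]
[0.1924, 0.0378, -0.0597] [29.8, 0.0, 0.1]
[0.1924, -0.0259, 0.0117] [29.8, 0.0, 0.1]
```

Request:
{"method": "step_arm", "body": {
  "series": [
    [0.0,[0,0.035,-0.013],[10,0,0]],
    [0.0,[0,0.07,-0.026],[20,0,0]],
    [0.0,[-0.0005,0.106,-0.039],[29.8,0,0]],
    [0.0,[0.05,0.095,-0.05],[29.8,0,0]],
    [0.0,[0.11,0.085,-0.06],[29.8,0,0]],
    [0.0,[0.172,0.073,-0.069],[29.8,0,0]],
    [0.0,[0.1925,0.038,-0.06],[29.8,0,0]],
    [0.0,[0.1925,0.038,-0.06],[29.8,0,0]],
    [0.0,[0.1925,0.01,-0.029],[29.8,0,0]],
    [0.0,[0.1925,-0.012,-0.004],[29.8,0,0]],
    [0.0,[0.1925,-0.026,0.0115],[29.8,0,0]],
    [0.0,[0.1925,-0.026,0.0115],[29.8,0,0]]
  ]
}}

```text
time_s: 15.35
position: [0.6252, 0.2873, 0.1247]
orientation: [2.207, 1.999, 0.21]
wrist_force: [-1.0, 0.2, -1.2]
grip_width: 0.2
finger_force: 79.6
```

```bash
cat >> h.py <<'E'
def lipnow():
    s=state();R=Ro.from_rotvec(s["orientation"]).as_matrix();Rs=R@A.T
    l=(s["position"]+Rs@(np.array([-.038,0,0])-[.004,0,.094]));d=l[:2]-BIN[:2]
    c=np.cos(np.radians(-5.65));q=np.sin(np.radians(-5.65));print("lip bin",c*d[0]+q*d[1],-q*d[0]+c*d[1],l[2],"fl",fl(c*d[0]+q*d[1]),s["wrist_force"],Ro.from_matrix(Rs).as_euler("ZYX",degrees=True))
E
python3 - <<'E'
from h import *
lipnow()
rows([lip(.0,fl(0)-.0015,12,0),lip(-.058,fl(-.058)-.0015,12,0),lip(-.064,fl(-.064)-.001,12)])
E
```

```text
lip bin 0.001240571837115317 -0.0011100242111980244 0.024011343727783935 fl 0.02052317725906073 [-1.01515284  0.18920125 -1.20182903] [ -5.66364824 -12.07659985  -0.0588873 ]
[0.001, -0.0022, 0.0049] [0.1, 0.1, -0.0]
[0.001, -0.061, 0.0027] [0.1, 0.1, -0.0]
[0.001, -0.067, 0.002] [0.1, 0.1, -0.0]
```

Request:
{"method": "step_arm", "body": {
  "series": [
    [0.0,[0.001,-0.002,0.0048],[0,0,0]],
    [0.0,[0.001,-0.002,0.0048],[0,0,0]],
    [0.0,[0.001,-0.012,0.0045],[0,0,0]],
    [0.0,[0.001,-0.022,0.004],[0,0,0]],
    [0.0,[0.001,-0.032,0.0037],[0,0,0]],
    [0.0,[0.001,-0.042,0.0033],[0,0,0]],
    [0.0,[0.001,-0.052,0.003],[0,0,0]],
    [0.0,[0.001,-0.061,0.0027],[0,0,0]],
    [0.0,[0.001,-0.061,0.0027],[0,0,0]]
  ]
}}

```text
time_s: 16.48
position: [0.5659, 0.2955, 0.1116]
orientation: [2.204, 1.999, 0.217]
wrist_force: [0.2, -0.5, 6.3]
grip_width: 0.197
finger_force: 80.8
```

Request:
{"method": "step_arm", "body": {
  "series": [
    [0.0,[0,-0.006,0],[0,0,0]],
    [0.0,[0,-0.011,-0.0015],[0,0,0]],
    [0.0,[0,-0.013,-0.007],[1,0,0]],
    [0.0,[0,-0.0137,-0.011],[3,0,0]],
    [0.0,[0,-0.013,-0.0145],[6,0,0]],
    [0.0,[0,-0.012,-0.018],[9,0,0]],
    [0.0,[0,-0.0085,-0.02],[14,0,0]],
    [0.0,[0,-0.004,-0.0207],[19,0,0]],
    [0.0,[0,0.0014,-0.0207],[24,0,0]],
    [0.0,[0,0.0086,-0.0207],[29,0,0]],
    [0.0,[0,0.0165,-0.025],[32,0,0]],
    [0.0,[0,0.0165,-0.025],[32,0,0]]
  ]
}}

```text
time_s: 17.98
position: [0.5768, 0.2932, 0.1364]
orientation: [-2.124, -1.923, 0.339]
wrist_force: [0.2, -0.6, -1.2]
grip_width: 0.197
finger_force: 79.5
```

Run:
```python
from h import *
cal,im=wcal();lipnow()
c=camera("scene")["color"][230:380,270:430,::-1]
a=cv2.resize(im[100:320,60:400,::-1],(465,300));b=cv2.resize(c,(320,300))
cv2.imwrite("pics/w6.png",np.hstack([a,b]))
```

```text
lip bin -0.09827635641512518 0.00016936748471581275 0.0624431465037628 fl 0.003029379825352477 [-0.72046242 -0.40643947 -2.52980234] [-5.66196792 19.93964457 -0.0703408 ]
```

View pics/w6.png

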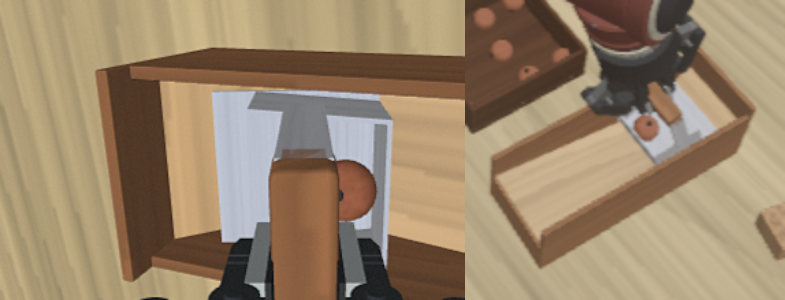

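The last bead is in the scoop, at (357,190) in the left pane. Repeat the carry and dump.

Request:
{"method": "step_arm", "body": {
  "series": [
    [0.0,[0,-0.004,-0.016],[0,0,0]],
    [0.0,[0,-0.009,-0.036],[0,0,0]],
    [0.0,[0,-0.014,-0.056],[0,0,0]],
    [0.0,[0,-0.019,-0.075],[0,0,0]],
    [0.0,[-0.015,-0.01,-0.09],[0,0,0]],
    [0.0,[-0.045,0.015,-0.1],[0,0,0]],
    [0.0,[-0.08,0.04,-0.11],[0,0,0]],
    [0.0,[-0.115,0.07,-0.12],[0,0,0]],
    [0.0,[-0.15,0.095,-0.13],[0,0,0]],
    [0.0,[-0.178,0.115,-0.132],[0,0,0]],
    [0.0,[-0.193,0.125,-0.1325],[0,0,0]],
    [0.0,[-0.193,0.125,-0.1325],[0,0,0]]
  ]
}}

```text
time_s: 19.58
position: [0.7197, 0.0843, 0.2191]
orientation: [-2.124, -1.922, 0.338]
wrist_force: [-1.0, -0.7, -2.4]
grip_width: 0.201
finger_force: 79.5
```

Request:
{"method": "step_arm", "body": {
  "series": [
    [0.0,[0,-0.003,0.019],[-7,0,0]],
    [0.0,[0,-0.005,0.044],[-14,0,0]],
    [0.0,[0,-0.007,0.0665],[-20,0,0]],
    [0.0,[0,-0.013,0.0755],[-25,0,0]],
    [0.0,[0,-0.021,0.079],[-30,0,0]],
    [0.0,[0,-0.03,0.08],[-35,0,0]],
    [0.0,[0,-0.0385,0.0825],[-40,0,0]],
    [0.0,[0,-0.0385,0.0825],[-40,0,0]],
    [0.0,[0,-0.052,0.0873],[-48,0,0]],
    [0.0,[0,-0.0645,0.094],[-56,0,0]],
    [0.0,[0,-0.0735,0.1],[-62,0,0]],
    [0.0,[0,-0.0735,0.1],[-62,0,0]]
  ]
}}

```text
time_s: 21.08
position: [0.6145, 0.0964, 0.1482]
orientation: [1.87, 1.697, 0.646]
wrist_force: [0.1, 0.7, -2.1]
grip_width: 0.196
finger_force: 79.7
```

Run:
```python
from h import *
# place scoop on mat centre: mat (.6331,-.1091), scoop yaw 0
R=sc(0,0,0)
f=lambda z:(tcp_for((.633,-.109,z),R,(0,0,0)),R)
rows([lip(.0645,.15,12,-.193),f(.15),f(.007)])
```

```text
[-0.0012, 0.1095, -0.0396] [29.8, 0.0, 0.1]
[-0.2023, 0.0953, -0.043] [41.7, 2.1, -5.3]
[-0.2021, 0.0, 0.0636] [41.7, 2.1, -5.3]
```

Request:
{"method": "step_arm", "body": {
  "series": [
    [0.0,[0,0.035,-0.013],[10,0,0]],
    [0.0,[0,0.07,-0.026],[20,0,0]],
    [0.0,[-0.001,0.108,-0.04],[29.8,0,0]],
    [0.0,[-0.05,0.105,-0.041],[33,0.5,-1]],
    [0.0,[-0.1,0.1,-0.042],[36,1,-3]],
    [0.0,[-0.15,0.098,-0.043],[39,1.6,-4]],
    [0.0,[-0.202,0.0955,-0.043],[41.7,2.1,-5.3]],
    [0.0,[-0.202,0.0955,-0.043],[41.7,2.1,-5.3]],
    [0.0,[-0.202,0.0955,-0.043],[41.7,2.1,-5.3]],
    [0.0,[-0.202,0.0955,-0.043],[41.7,2.1,-5.3]]
  ]
}}

```text
time_s: 22.32
position: [0.6397, -0.1081, 0.2476]
orientation: [2.217, 2.219, 0.01]
wrist_force: [0.7, 0.4, -1.6]
grip_width: 0.199
finger_force: 79.6
```

Run:
```python
from h import *
R=sc(0,0,0)
f=lambda z:(tcp_for((.633,-.109,z),R,(0,0,0)),R)
rows([f(.01),f(.004)])
c=camera("scene")["color"];crop(c,225,170,190,150,4,"pics/s3.png")
```

```text
[-0.001, -0.0038, 0.1436] [0.5, -0.0, 0.1]
[-0.001, -0.0039, 0.1496] [0.5, -0.0, 0.1]
```

View pics/s3.png

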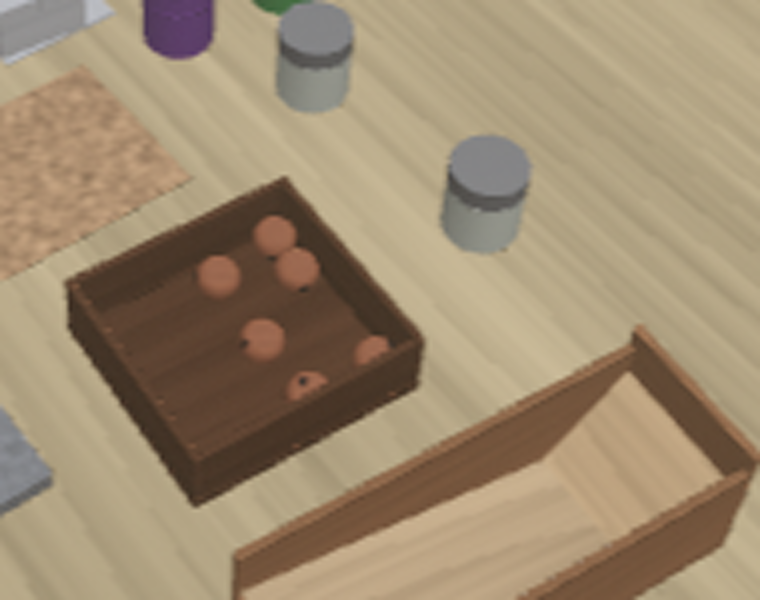

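All six beads are in the tray at (218,276), (274,236), (297,268), (262,340), (307,388) and (373,352). The bin is empty and the pots are unmoved, with lids at (315,27) and (489,168). Lower the scoop onto the mat.

Request:
{"method": "step_arm", "body": {
  "series": [
    [0.0,[-0.001,-0.004,0.05],[0.5,0,0]],
    [0.0,[-0.001,-0.004,0.1],[0.5,0,0]],
    [0.0,[-0.001,-0.004,0.13],[0.5,0,0]],
    [0.0,[-0.001,-0.004,0.143],[0.5,0,0]],
    [0.0,[-0.001,-0.004,0.147],[0.5,0,0]],
    [0.0,[-0.001,-0.004,0.15],[0.5,0,0]],
    [0.0,[-0.001,-0.004,0.15],[0.5,0,0]],
    [0.0,[-0.001,-0.004,0.15],[0.5,0,0]]
  ]
}}

```text
time_s: 23.38
position: [0.6367, -0.1105, 0.0981]
orientation: [2.222, 2.22, -0.0]
wrist_force: [0.5, 0.2, -2.2]
grip_width: 0.196
finger_force: 79.5
```

Request:
{"method": "step_arm", "body": {
  "series": [
    [0.0,[0,0,0.001],[0,0,0]],
    [0.0,[0,0,0.0015],[0,0,0]],
    [0.0,[0,0,0.0015],[0,0,0]]
  ]
}}

```text
time_s: 23.75
position: [0.6368, -0.1106, 0.098]
orientation: [2.222, 2.22, -0.0]
wrist_force: [-4.2, 0.7, 6.6]
grip_width: 0.197
finger_force: 80.9
```

Contact felt. Open, then rise.

Request:
{"method": "step_arm", "body": {
  "series": [
    [0.03,[0,0,0],[0,0,0]],
    [0.06,[0,0,0],[0,0,0]],
    [0.085,[0,0,0],[0,0,0]],
    [0.085,[0,0,0],[0,0,0]],
    [0.085,[0,0,0],[0,0,0]],
    [0.085,[0,0,0],[0,0,0]],
    [0.085,[0,0,-0.04],[0,0,0]],
    [0.085,[0,0,-0.1],[0,0,0]],
    [0.085,[0,0,-0.14],[0,0,0]],
    [0.085,[0,0,-0.14],[0,0,0]]
  ]
}}

```text
time_s: 25.0
position: [0.6386, -0.111, 0.2413]
orientation: [2.217, 2.215, 0.006]
wrist_force: [-0.0, 0.1, -0.9]
grip_width: 0.994
finger_force: 0.0
```

Run:
```python
from h import *
# potB ~(.429,.094), potA ~(.4425,-.063): pads axis choice along world y (tool yaw 90) for potA? print both
for yaw in (0,): rows([((.429,.094,.18),sc(0,0,yaw)),((.4425,-.063,.18),sc(0,0,yaw))])
s=state();print(s["q"],s["position"])
```

```text
[0.205, -0.2102, 0.0592] [0.4, 0.1, -0.0]
[0.048, -0.1966, 0.0597] [0.4, 0.1, -0.0]
[-2.86698179e-01  1.03842305e-01  1.56556566e+00 -2.94162325e-04
  1.46393377e+00 -2.85879050e-01] [ 0.63858301 -0.11099078  0.24133125]
```

Request:
{"method": "step_arm", "body": {
  "newtons": 35,
  "series": [
    [0.085,[0.205,-0.21,0.059],[0,0,0]],
    [0.085,[0.205,-0.21,0.059],[0,0,0]],
    [0.085,[0.205,-0.21,0.059],[0,0,0]],
    [0.085,[0.205,-0.21,0.059],[0,0,0]],
    [0.085,[0.205,-0.21,0.059],[0,0,0]],
    [0.085,[0.205,-0.21,0.059],[0,0,0]],
    [0.085,[0.205,-0.21,0.059],[0,0,0]]
  ]
}}

```text
time_s: 25.88
position: [0.4263, 0.0947, 0.1762]
orientation: [-2.221, -2.22, 0.002]
wrist_force: [-0.2, -0.2, -0.7]
grip_width: 0.995
finger_force: 0.0
```

Run:
```python
from h import *
cal,im=wcal()
cv2.imwrite("pics/w7.png",cv2.resize(im[:,:,::-1],(800,600)))
s=state();print(s["position"],s["q"])
for p in [(.429,.094),(.4425,-.063)]: print(proj("x",[*p,.058],cal)/.7)
rows([((.429,.094,.033),sc(0,0,0))])
```

```text
[0.42681202 0.09445318 0.1766911 ] [ 4.72563553e-02 -3.72825443e-01  2.10578729e+00 -5.47081888e-05
  1.40988859e+00  4.86385829e-02]
[410.07554684 300.3171675 ]
[431.90825893 551.43008985]
[-0.0004, 0.0024, 0.1437] [-0.1, 0.0, -0.1]
```

View pics/w7.png

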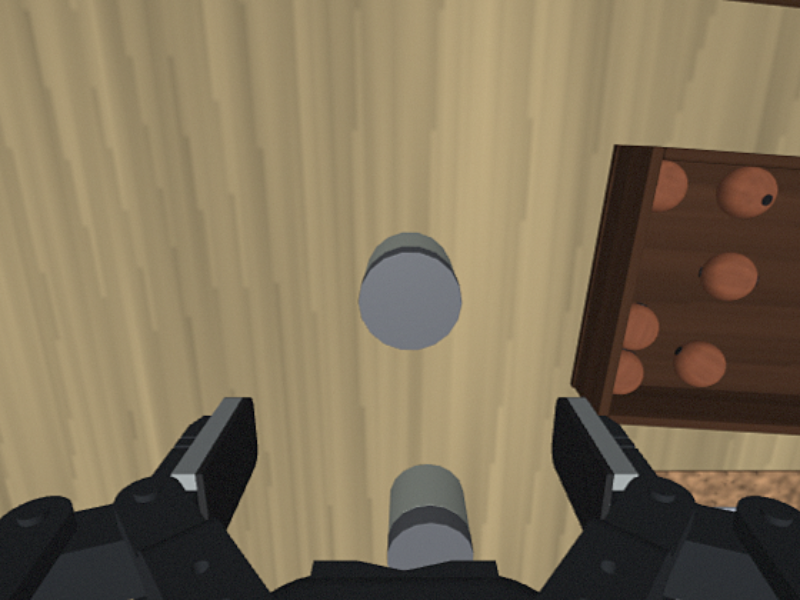

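Pot B's lid is at (410,299), predicted (410,300). Pot A's is at about (431,548), also as predicted. Grasp.

Request:
{"method": "step_arm", "body": {
  "newtons": 35,
  "series": [
    [0.085,[0,0.002,0.06],[0,0,0]],
    [0.085,[0,0.002,0.11],[0,0,0]],
    [0.085,[0,0.002,0.144],[0,0,0]],
    [0.085,[0,0.002,0.144],[0,0,0]],
    [0.04,[0,0.002,0.144],[0,0,0]],
    [0.04,[0,0.002,0.144],[0,0,0]],
    [0.04,[0,0.002,0.144],[0,0,0]],
    [0.04,[0,0.002,0.144],[0,0,0]],
    [0.04,[0,0.002,0.144],[0,0,0]],
    [0.04,[0,0.002,0.09],[0,0,0]],
    [0.04,[0,0.002,-0.01],[0,0,0]],
    [0.04,[0,0.002,-0.01],[0,0,0]]
  ]
}}

```text
time_s: 27.42
position: [0.4294, 0.095, 0.1908]
orientation: [2.22, 2.219, 0.005]
wrist_force: [0.5, -0.2, -2.0]
grip_width: 0.599
finger_force: 37.5
```

Run:
```python
from h import *
s=state();print(s["position"],s["grip_width"],s["finger_force"])
rows([((.478,-.3175,.19),sc(0,0,1.8)),((.478,-.3175,.041),sc(0,0,1.8))])
```

```text
[0.42943231 0.09501073 0.19084765] 0.5985061895477544 37.46141731739044
[-0.4125, 0.0488, 0.0009] [0.2, -0.0, -1.8]
[-0.4126, 0.0482, 0.1499] [0.2, -0.0, -1.8]
```

Request:
{"method": "step_arm", "body": {
  "series": [
    [0.04,[-0.05,0.006,0],[0,0,0]],
    [0.04,[-0.11,0.013,0],[0,0,0]],
    [0.04,[-0.17,0.02,0],[0,0,-1]],
    [0.04,[-0.23,0.027,0],[0,0,-1.8]],
    [0.04,[-0.29,0.034,0],[0,0,-1.8]],
    [0.04,[-0.35,0.041,0],[0,0,-1.8]],
    [0.04,[-0.39,0.046,0],[0,0,-1.8]],
    [0.04,[-0.4125,0.0485,0],[0,0,-1.8]],
    [0.04,[-0.4125,0.0485,0],[0,0,-1.8]],
    [0.04,[-0.4125,0.0485,0],[0,0,-1.8]]
  ]
}}

```text
time_s: 28.68
position: [0.4765, -0.3164, 0.1865]
orientation: [-2.185, -2.255, 0.001]
wrist_force: [-0.1, -0.2, -1.9]
grip_width: 0.601
finger_force: 37.5
```

Run:
```python
from h import *
s=state();print(s["position"],s["grip_width"])
rows([((.478,-.3175,.0395),sc(0,0,1.8))])
```

```text
[ 0.47650754 -0.31638099  0.18647247] 0.6005198582317485
[-0.0013, 0.0017, 0.147] [-0.1, -0.1, 0.0]
```

Request:
{"method": "step_arm", "body": {
  "series": [
    [0.04,[-0.001,0.0015,0.05],[0,0,0]],
    [0.04,[-0.001,0.0015,0.1],[0,0,0]],
    [0.04,[-0.001,0.0015,0.135],[0,0,0]],
    [0.04,[-0.001,0.0015,0.144],[0,0,0]],
    [0.04,[-0.001,0.0015,0.147],[0,0,0]],
    [0.04,[-0.001,0.0015,0.148],[0,0,0]],
    [0.04,[-0.001,0.0015,0.148],[0,0,0]]
  ]
}}

```text
time_s: 29.55
position: [0.4786, -0.3179, 0.0412]
orientation: [-2.185, -2.257, 0.001]
wrist_force: [-4.2, 3.3, 3.5]
grip_width: 0.602
finger_force: 38.2
```

Contact. Release, rise and go over pot A.

Request:
{"method": "step_arm", "body": {
  "series": [
    [0.06,[0,0,0],[0,0,0]],
    [0.085,[0,0,0],[0,0,0]],
    [0.085,[0,0,0],[0,0,0]],
    [0.085,[0,0,0],[0,0,0]],
    [0.085,[0,0,-0.05],[0,0,0]],
    [0.085,[0,0,-0.11],[0,0,0]],
    [0.085,[0,0,-0.15],[0,0,0]],
    [0.085,[0,0,-0.15],[0,0,0]]
  ]
}}

```text
time_s: 30.55
position: [0.48, -0.3204, 0.1937]
orientation: [2.182, 2.249, -0.001]
wrist_force: [-0.5, -0.4, 0.3]
grip_width: 0.997
finger_force: 0.0
```

Run:
```python
from h import *
rows([((.4425,-.063,.18),sc(0,0,0))])
```

```text
[0.2585, -0.0297, 0.0121] [0.3, 0.3, 1.7]
```

Request:
{"method": "step_arm", "body": {
  "series": [
    [0.085,[0.2585,-0.03,0.012],[0,0,1.7]],
    [0.085,[0.2585,-0.03,0.012],[0,0,1.7]],
    [0.085,[0.2585,-0.03,0.012],[0,0,1.7]],
    [0.085,[0.2585,-0.03,0.012],[0,0,1.7]],
    [0.085,[0.2585,-0.03,0.012],[0,0,1.7]],
    [0.085,[0.2585,-0.03,0.012],[0,0,1.7]],
    [0.085,[0.2585,-0.03,0.012],[0,0,1.7]],
    [0.085,[0.2585,-0.03,0.012],[0,0,1.7]]
  ]
}}

```text
time_s: 31.55
position: [0.4403, -0.0624, 0.1766]
orientation: [-2.222, -2.219, 0.002]
wrist_force: [-0.4, -0.6, 0.2]
grip_width: 0.993
finger_force: 0.0
```

```bash
cat >> h.py <<'E'
def greyblob(im,c,r=90):
    "grey (lid) blobs near pixel c: centre and area"
    h=cv2.cvtColor(im,cv2.COLOR_RGB2HSV);m=((h[:,:,1]<50)&(h[:,:,2]>70)&(h[:,:,2]<190)).astype(np.uint8)
    m=cv2.morphologyEx(m,cv2.MORPH_OPEN,np.ones((3,3)))
    n,l,st,ce=cv2.connectedComponentsWithStats(m)
    return [(ce[i].round(1),st[i].tolist()) for i in range(1,n) if st[i][4]>150 and np.hypot(*(ce[i]-c))<r]
E
python3 - <<'E'
from h import *
cal,im=wcal();cv2.imwrite("pics/w8.png",im[:,:,::-1])
p=proj("x",[.4425,-.063,.058],cal);print(p,proj("x",[.4425,-.063,.03],cal),state()["position"])
print(greyblob(im,p))
for x in range(-60,61,10): print(x,im[int(p[1]),int(p[0])+x],im[int(p[1])+x,int(p[0])])
rows([((.4425,-.063,.033),sc(0,0,0))])
E
```

```text
[286.23703884 209.96229358] [286.02096411 199.25628486] [ 0.44032657 -0.0622531   0.17666732]
[(array([283.6, 175.9]), [256, 167, 56, 23, 531]), (array([284.3, 215. ]), [249, 181, 72, 69, 3840])]
-60 [154 138 105] [168 149 115]
-50 [150 135 102] [167 149 112]
-40 [166 149 112] [104 109 103]
-30 [113 117 122] [55 56 59]
-20 [114 117 121] [115 118 123]
-10 [113 116 123] [116 118 123]
0 [111 115 123] [111 115 123]
10 [111 115 120] [111 115 122]
20 [114 118 124] [111 114 121]
30 [112 116 121] [112 114 120]
40 [157 141 105] [126 121 113]
50 [178 159 119] [167 149 114]
60 [164 146 109] [154 137 105]
[-0.0008, 0.0024, 0.1437] [-0.1, -0.0, -0.1]
```

Request:
{"method": "step_arm", "body": {
  "newtons": 35,
  "series": [
    [0.085,[-0.004,0.0015,0.06],[0,0,0]],
    [0.085,[-0.004,0.0015,0.11],[0,0,0]],
    [0.085,[-0.004,0.0015,0.144],[0,0,0]],
    [0.085,[-0.004,0.0015,0.144],[0,0,0]],
    [0.04,[-0.004,0.0015,0.144],[0,0,0]],
    [0.04,[-0.004,0.0015,0.144],[0,0,0]],
    [0.04,[-0.004,0.0015,0.144],[0,0,0]],
    [0.04,[-0.004,0.0015,0.144],[0,0,0]],
    [0.04,[-0.004,0.0015,0.144],[0,0,0]],
    [0.04,[-0.004,0.0015,0.09],[0,0,0]],
    [0.04,[-0.004,0.0015,-0.01],[0,0,0]],
    [0.04,[-0.004,0.0015,-0.01],[0,0,0]]
  ]
}}

```text
time_s: 33.1
position: [0.4428, -0.0654, 0.1908]
orientation: [2.217, 2.22, 0.003]
wrist_force: [1.0, 0.1, -2.0]
grip_width: 0.597
finger_force: 37.6
```

Run:
```python
from h import *
s=state();print(s["position"],s["grip_width"],s["finger_force"])
rows([((.678,-.3115,.19),sc(0,0,1.8)),((.678,-.3115,.04),sc(0,0,1.8))])
```

```text
[ 0.44275963 -0.06540664  0.19084088] 0.5969765045494693 37.62872278690338
[-0.2463, 0.235, 0.0022] [0.2, 0.1, -1.7]
[-0.2461, 0.2344, 0.1522] [0.2, 0.1, -1.7]
```

Request:
{"method": "step_arm", "body": {
  "series": [
    [0.04,[-0.035,0.034,0],[0,0,0]],
    [0.04,[-0.075,0.072,0],[0,0,0]],
    [0.04,[-0.115,0.11,0],[0,0,-1]],
    [0.04,[-0.155,0.148,0],[0,0,-1.7]],
    [0.04,[-0.195,0.186,0],[0,0,-1.7]],
    [0.04,[-0.225,0.215,0],[0,0,-1.7]],
    [0.04,[-0.246,0.235,0.001],[0,0,-1.7]],
    [0.04,[-0.246,0.235,0.001],[0,0,-1.7]],
    [0.04,[-0.246,0.235,0.001],[0,0,-1.7]],
    [0.04,[-0.246,0.235,0.001],[0,0,-1.7]]
  ]
}}

```text
time_s: 34.35
position: [0.6764, -0.3101, 0.1856]
orientation: [-2.186, -2.255, 0.001]
wrist_force: [-0.6, -0.2, -1.9]
grip_width: 0.599
finger_force: 37.8
```

Run:
```python
from h import *
s=state();print(s["position"],s["grip_width"])
rows([((.678,-.3115,.0395),sc(0,0,1.8))])
```

```text
[ 0.67643373 -0.31006319  0.18556955] 0.5992102747122197
[-0.0015, 0.0017, 0.1461] [-0.1, -0.0, -0.0]
```

Request:
{"method": "step_arm", "body": {
  "series": [
    [0.04,[-0.0015,0.0015,0.05],[0,0,0]],
    [0.04,[-0.0015,0.0015,0.1],[0,0,0]],
    [0.04,[-0.0015,0.0015,0.135],[0,0,0]],
    [0.04,[-0.0015,0.0015,0.143],[0,0,0]],
    [0.04,[-0.0015,0.0015,0.146],[0,0,0]],
    [0.04,[-0.0015,0.0015,0.147],[0,0,0]],
    [0.04,[-0.0015,0.0015,0.147],[0,0,0]]
  ]
}}

```text
time_s: 35.22
position: [0.6787, -0.3123, 0.0411]
orientation: [2.187, 2.255, -0.001]
wrist_force: [-4.4, 2.4, 6.4]
grip_width: 0.599
finger_force: 38.8
```

Request:
{"method": "step_arm", "body": {
  "series": [
    [0.06,[0,0,0],[0,0,0]],
    [0.085,[0,0,0],[0,0,0]],
    [0.085,[0,0,0],[0,0,0]],
    [0.085,[0,0,0],[0,0,0]],
    [0.085,[0,0,-0.05],[0,0,0]],
    [0.085,[0,0,-0.11],[0,0,0]],
    [0.085,[0,0,-0.17],[0,0,0]],
    [0.085,[0.05,-0.03,-0.2],[0,0,0]],
    [0.085,[0.11,-0.05,-0.23],[0,0,0]],
    [0.085,[0.2,-0.1,-0.25],[0,0,0]],
    [0.085,[0.25,-0.15,-0.25],[0,0,0]],
    [0.085,[0.28,-0.2,-0.25],[0,0,0]]
  ]
}}

```text
time_s: 36.72
position: [0.5094, -0.0706, 0.2868]
orientation: [-2.186, -2.256, -0.0]
wrist_force: [0.3, 1.7, 0.6]
grip_width: 0.994
finger_force: 0.0
```

Request:
{"method": "step_arm", "body": {
  "series": [
    [0.085,[0.06,-0.02,0],[0,0,0]],
    [0.085,[0.12,-0.03,0],[0,0,0]],
    [0.085,[0.18,-0.03,0],[0,0,0]],
    [0.085,[0.24,-0.03,0],[0,0,0]],
    [0.085,[0.3,-0.02,0],[0,0,0]],
    [0.085,[0.36,-0.02,0],[0,0,0]],
    [0.085,[0.42,-0.02,0],[0,0,0]],
    [0.085,[0.46,-0.02,0],[0,0,0]],
    [0.085,[0.46,-0.02,0],[0,0,0]],
    [0.085,[0.46,-0.02,0],[0,0,0]]
  ]
}}

```text
time_s: 37.98
position: [0.4763, 0.3866, 0.286]
orientation: [-2.187, -2.255, 0.002]
wrist_force: [0.8, -0.0, -0.4]
grip_width: 0.99
finger_force: 0.0
```

Run:
```python
from h import *
a=camera("scene")["color"];b=camera("side")["color"]
A1=cv2.resize(a[125:305,155:335,::-1],(400,400),interpolation=cv2.INTER_CUBIC);B1=cv2.resize(b[160:345,225:410,::-1],(400,400),interpolation=cv2.INTER_CUBIC)
cv2.imwrite("pics/fin.png",np.hstack([A1,B1]));print(state()["position"])
for n,k,o in (("scene",400/180,(155,125)),("side",400/185,(225,160))):
  for q in [(.4777,-.3177,.064),(.6777,-.3113,.064),(.633,-.109,.004)]: print(n,(proj(n,q)-o)*k+(400 if n=="side" else 0,0))
```

```text
[0.47655372 0.38592665 0.28628273]
scene [190.72676863  13.97034647]
scene [58.27013614 75.20080961]
scene [179.03709843 190.59130368]
side [570.83198089 308.59984524]
side [697.15439268 237.92358352]
side [585.53089366 173.01353837]
```

View pics/fin.png

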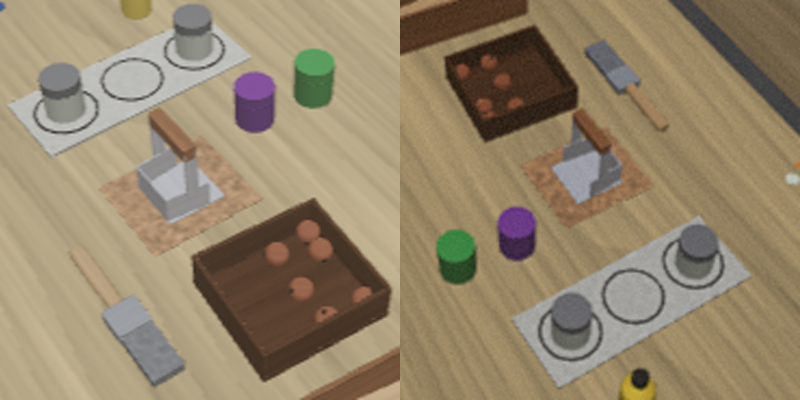

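The final picture shows both pots inside rings, with lids at (192,17) and (61,77) within a few pixels of predicted. The scoop is level on the mat, all six beads are in the tray, and the brush and paint are undisturbed. Hand in.

```bash
python3 -c "
from station import order
print(order.hand_in())"
```

```text
the job is handed in; nothing more can be done
None
```

I handed the job in at about 38 s of the 210 s, and no verdict was returned: my last pictures show all six beads in the tray, the scoop level on its mat, both pots upright in rings 1 and 3, and the paint bottle and brush in place; the sanding block was outside that last view, but nothing came near it.

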